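# Tighten the loose strainer nut in the kitchen

### The job

The wing nut on the blue-ringed water strainer was left loose after cleaning. Turn it clockwise by hand about 60 degrees and let go, then set the yellow-handled wing-nut wrench fully down over it and turn it on clockwise until it stops, its wing in line with the pipe. Leave the wrench standing upright on the nut.

Things in the scene. Friction and masses are not known exactly. Their poses are not given: they have to be found in the camera images.
- nut (a joint): Turn (rad) of the captive wing nut (brass collar, black wing) on the blue-ringed strainer: vertical axis, growing clockwise from above. Starts loose at 0 to 0.3; hard stop at 2.0 (wing in line with the pipe). It does not rise or sink; 0.15 N m of drag keeps it where it is left. The like red- and green-ringed strainers stand 130 mm apart in its row; their tight nuts do not turn.
- wing (a point): Centre of that nut's wing, on its axis. The wing is an upright bar 44 mm long (this x axis, turns with the nut), 16 mm thick (y), 26 mm high, its top 8 mm narrowed to 36 x 9 mm; z up. Its foot, 13 mm below this point, stands on a hex collar 56 mm across flats, 12 mm high; under that a blue ring 82 mm across. The base plate's top is 77 mm below this point.
- wrench_grip (a point): Centre of the yellow bar (90 mm long on x, 16 thick on y, 20 high) of the loose upright T-wrench, 0.3 kg. Below: 12 mm shank, dark cup 64 x 36 mm, 36 high; its mouth 52 (x) x 24 mm, 28 deep, rim 94 mm below this point. Bar in line with the wing it drops over it to rest on the collar, this point 81 mm over the wing's centre; 0.2 rad play either way. The black-barred key is the wrong one.
Things that resemble listed ones, but are neither listed nor needed, are in the scene too. Leave any orange or pink look-alike of the part that bears wrench_grip alone.

How it is judged:
By the outcome, as a careful person would: the job done as asked, in the order asked, and still so for the second after the job is handed in, with the robot touching nothing.
It also fails if it takes over 53 s, if anything falls off the work surface, if the arm or the gripper's body presses on something with over 40 N, if the wrist force passes 120 N, or if a joint passes its speed limit or range.

### The arm

A 7-joint arm with a two-finger parallel gripper is mounted at the origin on the work surface. World frame = base frame: x ahead of the robot, y to its left, z up, the work surface at z = 0. Lengths are in m, angles in degrees, forces in N, time in s.
With the tool pointing down it reaches from about 0.4 to 0.85 m from the base axis. Payload 6.9 kg.
Tool frame: the origin (TCP) lies at the very end of the fingers, on their centre line; the grasp point (between the pads) lies 19 mm behind it (robot.grasp_offset is the distance from the TCP to the grasp point, in m); z points along the fingers, y is the line along which they close (so a half turn about z gives the same grasp; the last joint's range is limited). The gripper opens to 85 mm and grips with 20 to 120 N. Pads are 22 mm wide; open, the fingers measure 114 mm over their backs; the gripper's body (76 mm by 85 mm) begins 54 mm behind the grasp point. The pads swing forward as they close: fully open they stand 13 mm farther back than shut.
Start: joints at [73.883, 29.078, -13.613, 85.955, 7.202, 65.827, -8.869], TCP at [0.236, -0.579, 0.231] pointing down, gripper open.
Joint ranges: [-176.47, 176.47], [-13.61, 117.27], [-81.72, 77.17], [0.22, 143.17], [-87.28, 267.28], [10, 112.55], [-165.47, 165.47]. Speed limits (degrees/s): [136.94, 136.94, 180, 180, 180, 180, 180].

### API

Orientations are given as a 3x3 rotation matrix whose columns are the frame's x, y, z axes.
In Python, from rig import robot, snapshot, spot_in, pinpoint gives the robot as it stands.
- The arm moves only by the tool jog_arm, never from a script. Its argument "commands" is a list of rows, each a list of 3 entries, a list of its own where there are three numbers: the shift along the tool's x, y, z each as a share of 0.4 m, from -1 to 1, then the turn about the tool's z as a share of 60 degrees, from -1 to 1, then the opening, from -1 (shut) to 1 (fully open). A call has 1 to 12 rows; each row shifts and turns the commanded pose from where the row before left it, along the tool's axes as they then stand; what a row does not reach is not made up. A row lasts 1/12 s, in which the tool goes at most 41.7 mm and 7.16 degrees, less where a joint would pass 70% of its speed; a pose out of reach is approached as far as the arm can. A call with a number of a shift or a turn outside -1 to 1 is refused whole. A call with a gripper value outside its range is refused whole. The fingers move at their own pace and stop on an object; the grip force is fixed at half the most. Time passes only in rows, so rows that do not move let the fingers close. It gives the time, the measured TCP pose, the force, the opening and the grip force at its end, in the units of the state.
- robot.read_state(): the state, without advancing time (a new reading comes with each control period).
- snapshot(name): name is "side" or "top" or "wrist"; returns a dict with "img" (480x640x3 uint8, red, green, blue), "K" (3x3 intrinsics, pixels), "D" ([k1, k2, p1, p2, k3] as OpenCV has them; the pictures are not rectified), "T" (4x4, takes a point from camera to world coordinates); the wrist camera has in their place "mount" (4x4, takes a point from camera to tool coordinates, whose origin is the TCP and whose axes are the flange's). Camera axes: x right, y down, z forward; pixel columns grow to the right and rows downward; lengths in m; the calibration is good to about 2 mm. A picture is of the moment at which its call begins: read the wrist's pose just before it. There is no depth.
- robot.hand_in(): hands the job in; it is judged then, once.
Trained networks look in a picture, given as the dict that the camera call returned (one of the last four; its "shot" number tells which), for a name from the list of things; names that differ only in an ending like _2 or _b are one class to them, and where a whole thing is asked for, a point or a joint stands for the part that bears it (a point fixed in the world has none). Each returns a list of dicts, best first, with "confidence" (0 to 1); they miss things now and then, are a little off and sometimes report something else, mostly with a low value. They report only what shows in the picture. A call takes as long as a camera call. They do not tell look-alikes from the thing itself.
- spot_in(picture, name): "point" ([x, y, z] in m, in world coordinates, good to about 4 mm: the middle of the surface that is visible of it).
- pinpoint(picture, name): "point" ([x, y, z] in m, in world coordinates, good to about 4 mm: a listed point, or the origin of a listed thing).
The state is a dict: "clock": time; "joint_pos": joint angles; "dq": joint speeds; "tau": joint torques, N m; "position": TCP position; "tool_rot": TCP orientation; "wrist_force": force on the tool from outside, world axes, zero at the start; "moment": the same for the moment, N m; "finger_gap": finger opening in m; "gripper_force": force on a finger pad.
Only numpy, scipy, OpenCV 4.12 (cv2) and the standard library are available. Lean on these libraries where they do the work, as an engineer would, in place of code of your own. Each camera call takes 0.05 s, during which the arm holds its last target. There are 200 camera calls.

## Working session

There is one attempt and no reset: what is moved stays moved. The work goes in short steps, Python scripts to look and compute and a tool call to move; the robot and the scene stay as the last step left them, time stands still between calls to the robot, and variables do not carry over. Pictures are saved under pics/ and viewed, at most 10 in all, crops included, and the job is handed in when it is done.

Besides the shell and the picture viewer there is one more tool, called after "Emit:" by a JSON object that holds its "fn" and its "kwargs". jog_arm: Moves the arm, as the interface text tells. Its arguments: {"type":"object","properties":{"commands":{"type":"array","items":{"type":"array"}}},"required":["commands"]}

```bash
mkdir -p pics; ls; python3 - <<'E'
from rig import robot, snapshot, spot_in, pinpoint
import cv2, numpy as np
s=robot.read_state(); print(s['clock'],s['position'],np.round(s['tool_rot'],3).tolist(),s['finger_gap'])
for n in ['side','top']:
    p=snapshot(n); cv2.imwrite(f'pics/{n}0.png',p['img'][:,:,::-1])
    print(n,np.round(p['T'],3).tolist())
    for k in ['nut','wing','wrench_grip']:
        print(k,[(np.round(d['point'],3).tolist(),round(d['confidence'],2)) for d in pinpoint(p,k)])
E
```

```text
pics
0.0 [ 0.23546318 -0.5783993   0.23041769] [[0.926, 0.377, -0.001], [0.377, -0.926, 0.002], [-0.0, -0.002, -1.0]] 0.0853930797020652
side [[-0.923, -0.251, 0.291, 0.178], [-0.384, 0.646, -0.66, 0.647], [-0.022, -0.721, -0.692, 0.832], [0.0, 0.0, 0.0, 1.0]]Traceback (most recent call last):
  File "<stdin>", line 8, in <module>
ValueError: it knows: wing, wrench_grip
```

```bash
python3 - <<'E'
from rig import robot, snapshot, spot_in, pinpoint
import cv2, numpy as np
for n in ['side','top']:
    p=snapshot(n); cv2.imwrite(f'pics/{n}0.png',p['img'][:,:,::-1])
    R=p['T'][:3,:3];t=p['T'][:3,3]
    for k in ['wing','wrench_grip']:
        for d in pinpoint(p,k):
            px=cv2.projectPoints(np.array([d['point']]),cv2.Rodrigues(R.T)[0],-R.T@t,np.array(p['K']),np.array(p['D']))[0].ravel()
            print(n,k,np.round(d['point'],3).tolist(),round(d['confidence'],2),px.round())
E
```

```text
side wing [0.575, 0.159, 0.087] 0.78 [235. 304.]
side wrench_grip [0.456, -0.116, 0.093] 0.81 [348. 224.]
side wrench_grip [0.466, -0.348, 0.09] 0.75 [378. 164.]
side wrench_grip [0.456, -0.23, 0.094] 0.74 [366. 192.]
side wrench_grip [0.318, -0.188, 0.094] 0.64 [420. 218.]
side wrench_grip [0.578, 0.162, 0.084] 0.36 [233. 306.]
top wing [0.578, 0.157, 0.085] 0.61 [202. 194.]
top wrench_grip [0.461, -0.348, 0.094] 0.93 [472. 263.]
top wrench_grip [0.316, -0.193, 0.091] 0.73 [387. 340.]
top wrench_grip [0.447, -0.12, 0.096] 0.61 [348. 267.]
top wrench_grip [0.457, -0.231, 0.093] 0.6 [408. 264.]
```

View pics/side0.png

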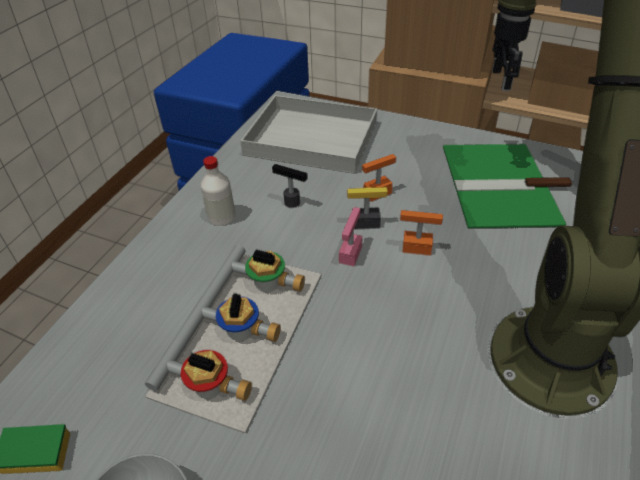

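View pics/top0.png

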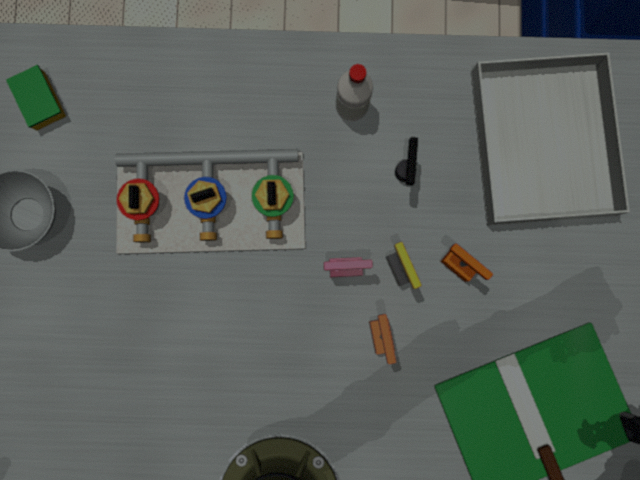

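The candidates, by pixel in the top picture:
- Yellow bar at (408,264).
- Pink look-alike at (348,267).
- Orange look-alikes at (472,263) and (387,340).
- Black key at (411,160).

I choose the yellow one, as described. The nut is the blue-ringed one at (205,196), between red at (137,198) and green at (273,195). The tight wings stand vertical in the image, which is in line with the stub pipe.

```bash
cat > h.py <<'E'
from rig import robot, snapshot, spot_in, pinpoint
import cv2, numpy as np
def back(p,uv,z,T=None):
    T=np.array(p['T']) if T is None else T
    n=cv2.undistortPoints(np.array(uv,float).reshape(-1,1,2),np.array(p['K']),np.array(p['D'])).reshape(-1,2)
    d=np.c_[n,np.ones(len(n))]@T[:3,:3].T
    return T[:3,3]+d*((z-T[2,3])/d[:,2])[:,None]
def wristT(p,s):
    M=np.eye(4);M[:3,:3]=s['tool_rot'];M[:3,3]=s['position'];return M@np.array(p['mount'])
def blob(p,mask,z,near,T=None,rad=0.05):
    """pixels of mask -> plane z, within rad of near; returns centre (mid extent), yaw deg, sizes"""
    v,u=np.nonzero(mask); P=back(p,np.c_[u,v],z,T)[:,:2]
    P=P[np.hypot(*(P-near).T)<rad]
    r=cv2.minAreaRect((P*1000).astype(np.float32)); 
    w=np.linalg.svd(P-P.mean(0),full_matrices=False)[2][0]
    return P.mean(0).round(4),np.array(r[0]).round(1),np.round(r[1],1),round(float(np.degrees(np.arctan2(w[1],w[0]))%180),1),len(P)
def masks(img):
    h=cv2.cvtColor(img,cv2.COLOR_RGB2HSV); H,S,V=[h[...,i].astype(int) for i in range(3)]
    return (abs(H-28)<5)&(S>150)&(V>70),(V<50)
def rep():
    s=robot.read_state();R=np.array(s['tool_rot']);print('t',s['clock'],'pos',np.round(s['position'],4),'yaw_y',np.degrees(np.arctan2(R[1,1],R[0,1])).round(1),'F',np.round(s['wrist_force'],1),'M',np.round(s['moment'],2),'gap',round(s['finger_gap'],4),'gf',s['gripper_force'],'q',np.round(s['joint_pos'],1));return s
def yaw(s): return None
E
python3 - <<'E'
from h import *
s=rep()
p=snapshot('top');y,k=masks(p['img'])
print(blob(p,y,.104,[.457,-.231],rad=.07))
for c in ([.577,.158],[.577,.288],[.577,.028]): print(blob(p,k,.099,c,rad=.035))
c=p['img'][150:300,180:430];cv2.imwrite('pics/crop.png',cv2.resize(c,None,fx=3.2,fy=3.2,interpolation=2)[:,:,::-1])
p=snapshot('side');y,k=masks(p['img'])
print(blob(p,y,.100,[.457,-.231],rad=.07))
p=snapshot('wrist');print(np.round(p['mount'],3).tolist(),p['K'])
E
```

```text
t 0.35 pos [ 0.2357 -0.5787  0.2311] yaw_y -67.8 F [0.8 0.2 0.7] M [-0.    0.02 -0.05] gap 0.0859 gf 0.0 q [ 73.9  29.1 -13.6  86.    7.2  65.8  -8.9]
(array([ 0.4531, -0.2278]), array([ 453.4, -227.4]), array([87.3, 15.1]), 24.8, 373)
(array([0.5743, 0.1538]), array([574.4, 153.6]), array([16.8, 43.3]), 109.5, 209)
(array([0.567 , 0.2815]), array([567. , 280.6]), array([41.9, 18.5]), 5.7, 224)
(array([0.5807, 0.0258]), array([582.5,  20.3]), array([43.3, 31.3]), 4.3, 181)
(array([ 0.4532, -0.2312]), array([ 453.1, -230.8]), array([86. , 14.4]), 24.8, 156)
[[0.0, -0.957, -0.29, 0.074], [1.0, 0.0, 0.0, 0.001], [-0.0, -0.29, 0.957, -0.143], [0.0, 0.0, 0.0, 1.0]] [[390.65414773   0.         323.96855666]
 [  0.         390.65414773 233.19834561]
 [  0.           0.           1.        ]]
```

View pics/crop.png

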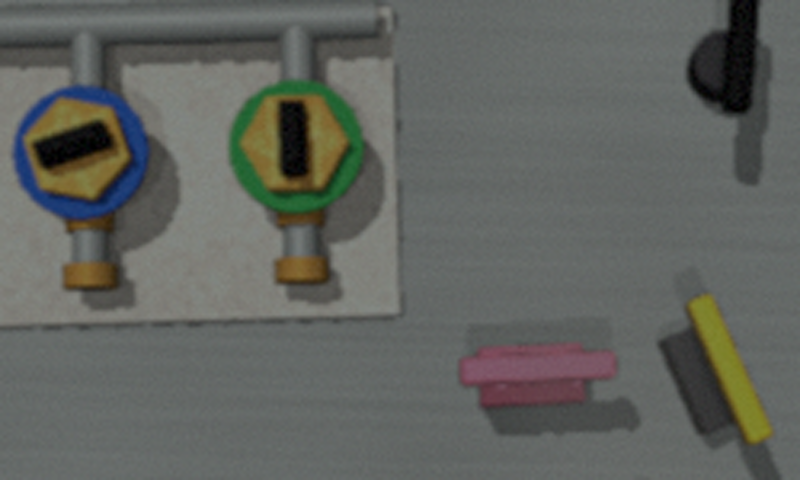

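Blue wing yaw is about 109.5° and the tight position is about 3–5°, so the nut is at about 0.14 rad. The crop shows the yellow bar over its dark cup at (735,370) and the blue-ringed nut at (80,145). I'm moving above the nut now.

Emit:
{"fn": "jog_arm", "kwargs": {"commands": [[[0.0614, -0.0575, 0], 0, 1], [[0.0614, -0.0575, 0], 0, 1], [[0.0614, -0.0575, 0], 0, 1], [[0.0614, -0.0575, 0], 0, 1], [[0.0614, -0.0575, 0], 0, 1], [[0.0614, -0.0575, 0], 0, 1], [[0.0614, -0.0575, 0], 0, 1], [[0.0614, -0.0575, 0], 0, 1], [[0.0614, -0.0575, 0], 0, 1], [[0.0614, -0.0575, 0], 0, 1], [[0.0614, -0.0575, 0], 0, 1], [[0.0614, -0.0575, 0], 0, 1]]}}

```text
clock: 1.5
position: [0.405, -0.2106, 0.2316]
tool_rot: [[0.926, 0.377, 0.001], [0.377, -0.926, -0.001], [0.0, 0.001, -1.0]]
wrist_force: [1.0, -0.2, 0.1]
finger_gap: 0.0853
gripper_force: 0.0
```

Emit:
{"fn": "jog_arm", "kwargs": {"commands": [[[0.0614, -0.0575, 0], 0, 1], [[0.0614, -0.0575, 0], 0, 1], [[0.0614, -0.0575, 0], 0, 1], [[0.0614, -0.0575, 0], 0, 1], [[0.0614, -0.0575, 0], 0, 1], [[0.0614, -0.0575, 0], 0, 1], [[0.0614, -0.0575, 0], 0, 1], [[0.0614, -0.0575, 0], 0, 1], [[0.0614, -0.0575, 0], 0, 1], [[0.0614, -0.0575, 0], 0, 1], [[0.0614, -0.0575, 0], 0, 1], [[0.0614, -0.0575, 0], 0, 1]]}}

```text
clock: 2.5
position: [0.5739, 0.1562, 0.2314]
tool_rot: [[0.926, 0.377, 0.0], [0.377, -0.926, -0.0], [0.0, 0.0, -1.0]]
wrist_force: [0.7, 1.1, 0.3]
finger_gap: 0.0856
gripper_force: 0.0
```

Emit:
{"fn": "jog_arm", "kwargs": {"commands": [[[0, 0, 0], -0.112, 1], [[0, 0, 0], -0.112, 1], [[0, 0, 0], -0.112, 1], [[0, 0, 0], -0.112, 1], [[0, 0, 0], -0.112, 1], [[0, 0, 0], -0.112, 1], [[0, 0, 0], -0.112, 1], [[0, 0, 0], -0.112, 1], [[0, 0, 0], -0.112, 1], [[0, 0, 0], -0.112, 1], [[0, 0, 0], -0.112, 1], [[0, 0, 0], -0.112, 1]]}}

```text
clock: 3.5
position: [0.5735, 0.1546, 0.2314]
tool_rot: [[-0.227, 0.974, 0.0], [0.974, 0.227, -0.0], [-0.0, 0.0, -1.0]]
wrist_force: [0.2, 0.4, -0.2]
finger_gap: 0.0854
gripper_force: 0.0
```

Emit:
{"fn": "jog_arm", "kwargs": {"commands": [[[0, 0, 0], -0.112, 1], [[0, 0, 0], 0, 1], [[0, 0, 0], 0, 1]]}}

```text
clock: 3.75
position: [0.5735, 0.1545, 0.2312]
tool_rot: [[-0.33, 0.944, -0.0], [0.944, 0.33, 0.0], [0.0, -0.0, -1.0]]
wrist_force: [0.1, 0.8, -0.2]
finger_gap: 0.0853
gripper_force: 0.0
```

```bash
cat > look.py <<'E'
from h import *
import sys
s=rep();p=snapshot('wrist');T=wristT(p,s)
cv2.imwrite('pics/'+sys.argv[1],p['img'][:,:,::-1])
y,k=masks(p['img'])
for n in ('wing','wrench_grip'):
    for d in pinpoint(p,n): print(n,np.round(d['point'],4),round(d['confidence'],2))
print('wing blob',blob(p,k,.099,[.577,.158],T,rad=.03))
print('bar blob',blob(p,y,.104,[.455,-.23],T,rad=.07))
E
python3 look.py w1.png
```

```text
t 3.75 pos [0.5735 0.1545 0.2312] yaw_y 19.3 F [ 0.1  0.8 -0.2] M [ 0.01  0.04 -0.03] gap 0.0853 gf 0.0 q [ 12.5  32.3 -49.9  90.6  25.8  69.4 -23. ]
wing [0.5767 0.161  0.0858] 0.84
wrench_grip [ 0.4497 -0.1175  0.0919] 0.64
wing blob (array([0.5759, 0.1612]), array([576.1, 160.7]), array([14.4, 44. ]), 110.9, 1164)h.py:15: RuntimeWarning: Mean of empty slice.
  w=np.linalg.svd(P-P.mean(0),full_matrices=False)[2][0]
  ret = um.true_divide(
Traceback (most recent call last):
  File "look.py", line 9, in <module>
    print('bar blob',blob(p,y,.104,[.455,-.23],T,rad=.07))
                     ~~~~^^^^^^^^^^^^^^^^^^^^^^^^^^^^^^^^
  File "h.py", line 15, in blob
    w=np.linalg.svd(P-P.mean(0),full_matrices=False)[2][0]
      ~~~~~~~~~~~~~~~~~~~~~~~~~~~~~~~~~~~~~~~~~~~~~~~~~^^^
IndexError: index 0 is out of bounds for axis 0 with size 0
```

View pics/w1.png

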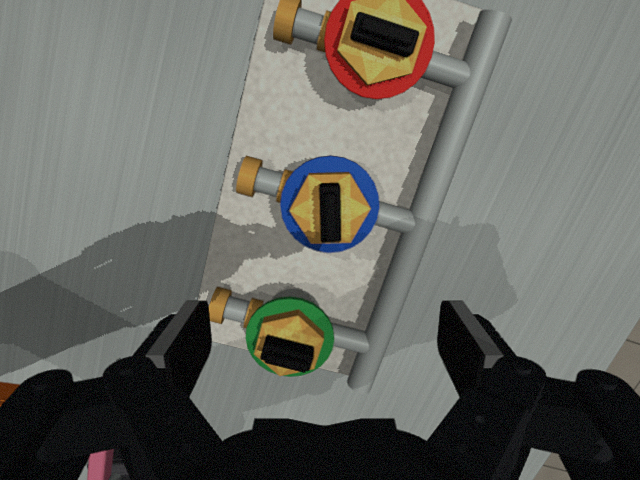

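The wrist picture confirms the blue-ringed nut at (330,210), between red and green. Shift about 5 mm and descend.

Emit:
{"fn": "jog_arm", "kwargs": {"commands": [[[0.009, 0.011, 0], -0.01, 1], [[0, 0, 0.06], 0, 1], [[0, 0, 0.06], 0, 1], [[0, 0, 0.06], 0, 1], [[0, 0, 0.06], 0, 1], [[0, 0, 0.06], 0, 1], [[0, 0, 0.04], 0, 1], [[0, 0, 0.03], 0, 1], [[0, 0, 0.01], 0, 1], [[0, 0, 0], 0, 1], [[0, 0, 0], 0, 1]]}}

```text
clock: 4.82
position: [0.5768, 0.1602, 0.08]
tool_rot: [[-0.344, 0.939, 0.001], [0.939, 0.344, 0.001], [0.0, 0.001, -1.0]]
wrist_force: [-1.3, -0.4, 0.1]
finger_gap: 0.0856
gripper_force: 0.0
```

```bash
sed -i '$d' look.py; python3 look.py w2.png
```

```text
t 4.8167 pos [0.5768 0.1602 0.08  ] yaw_y 20.1 F [-1.3 -0.4  0.1] M [ 0.03 -0.04  0.01] gap 0.0856 gf 0.0 q [  8.4  41.2 -44.1 100.7  35.2  52.8 -30.6]
wing [0.5747 0.1619 0.0867] 0.83
wing blob (array([0.5746, 0.1655]), array([575.1, 164.3]), array([14.5, 46.7]), 110.8, 4618)
```

View pics/w2.png

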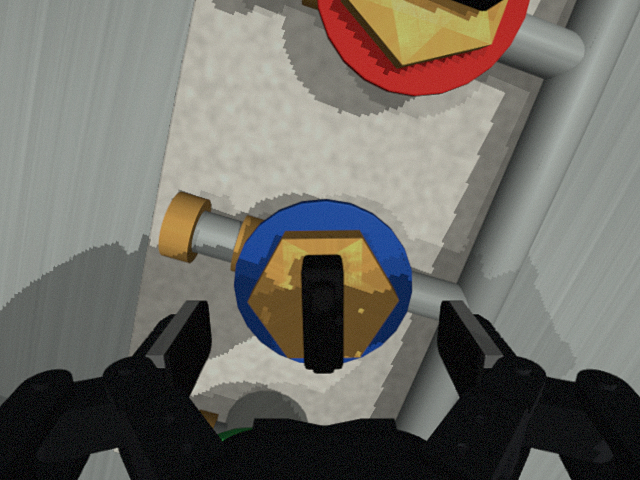

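The wing at (322,310) is centred between the fingers. Close on it.

Emit:
{"fn": "jog_arm", "kwargs": {"commands": [[[0, 0, 0.004], 0, -1], [[0, 0, 0], 0, -1], [[0, 0, 0], 0, -1], [[0, 0, 0], 0, -1], [[0, 0, 0], 0, -1], [[0, 0, 0], 0, -1], [[0, 0, 0], 0, -1], [[0, 0, 0], 0, -1]]}}

```text
clock: 5.63
position: [0.5765, 0.1596, 0.078]
tool_rot: [[-0.344, 0.939, 0.0], [0.939, 0.344, -0.0], [-0.0, 0.0, -1.0]]
wrist_force: [-0.1, -0.8, 3.4]
finger_gap: 0.0139
gripper_force: 59.7
```

Emit:
{"fn": "jog_arm", "kwargs": {"commands": [[[0, 0, 0], 0.0833, -1], [[0, 0, 0], 0.0833, -1], [[0, 0, 0], 0.0833, -1], [[0, 0, 0], 0.0833, -1], [[0, 0, 0], 0.0833, -1], [[0, 0, 0], 0.0833, -1], [[0, 0, 0], 0.0833, -1], [[0, 0, 0], 0.0833, -1], [[0, 0, 0], 0.0833, -1], [[0, 0, 0], 0.0833, -1], [[0, 0, 0], 0.0833, -1], [[0, 0, 0], 0.0833, -1]]}}

```text
clock: 6.63
position: [0.5779, 0.1594, 0.078]
tool_rot: [[0.644, 0.765, 0.003], [0.765, -0.644, 0.0], [0.002, 0.002, -1.0]]
wrist_force: [4.3, 0.4, -0.3]
finger_gap: 0.0145
gripper_force: 59.3
```

Emit:
{"fn": "jog_arm", "kwargs": {"commands": [[[0, 0, 0], 0, -1], [[0, 0, 0], 0, 1], [[0, 0, 0], 0, 1], [[0, 0, 0], 0, 1], [[0, 0, 0], 0, 1], [[0, 0, 0], 0, 1], [[0, 0, 0], 0, 1]]}}

```text
clock: 7.22
position: [0.5762, 0.1596, 0.0776]
tool_rot: [[0.64, 0.768, -0.0], [0.768, -0.64, 0.0], [-0.0, -0.0, -1.0]]
wrist_force: [-0.1, 0.6, -0.7]
finger_gap: 0.0843
gripper_force: 0.0
```

Emit:
{"fn": "jog_arm", "kwargs": {"commands": [[[0, 0, -0.06], 0, 1], [[0, 0, -0.06], 0, 1], [[0, 0, -0.06], 0, 1], [[0, 0, -0.06], 0, 1], [[0, 0, -0.06], 0, 1], [[0, 0, -0.06], 0, 1], [[0, 0, -0.06], 0, 1], [[0, 0, 0], 0, 1], [[0, 0, 0], 0, 1]]}}

```text
clock: 7.97
position: [0.5768, 0.16, 0.2471]
tool_rot: [[0.641, 0.768, 0.003], [0.768, -0.641, 0.001], [0.002, 0.002, -1.0]]
wrist_force: [-0.4, 0.2, -1.0]
finger_gap: 0.0853
gripper_force: 0.0
```

```bash
python3 look.py w3.png; python3 - <<'E'
from h import *
p=snapshot('side')
for d in pinpoint(p,'wing'): print(np.round(d['point'],4),d['confidence'])
E
```

```text
t 7.9667 pos [0.5768 0.16   0.2471] yaw_y -39.8 F [-0.4  0.2 -1. ] M [ 0.02  0.06 -0.  ] gap 0.0853 gf 0.0 q [  2.   27.9 -31.9  88.7  15.5  67.7 -72.6]
wing [0.5743 0.1582 0.0893] 0.95
wing blob (array([0.5798, 0.1605]), array([579.6, 160.1]), array([43.4, 14.1]), 50.3, 1050)
[0.5742 0.1593 0.0844] 0.86
```

Emit:
{"fn": "jog_arm", "kwargs": {"commands": [[[-0.0787, 0.0326, 0], 0, 1], [[-0.0787, 0.0326, 0], 0, 1], [[-0.0787, 0.0326, 0], 0, 1], [[-0.0787, 0.0326, 0], 0, 1], [[-0.0787, 0.0326, 0], 0, 1], [[-0.0787, 0.0326, 0], 0, 1], [[-0.0787, 0.0326, 0], 0, 1], [[-0.0787, 0.0326, 0], 0, 1], [[-0.0787, 0.0326, 0], 0, 1], [[-0.0787, 0.0326, 0], 0, 1], [[-0.0787, 0.0326, 0], 0, 1], [[-0.0787, 0.0326, 0], 0, 1]]}}

```text
clock: 9.22
position: [0.4533, -0.2321, 0.2451]
tool_rot: [[0.641, 0.768, -0.001], [0.768, -0.641, 0.001], [-0.0, -0.001, -1.0]]
wrist_force: [0.6, -0.4, 0.0]
finger_gap: 0.0853
gripper_force: 0.0
```

Emit:
{"fn": "jog_arm", "kwargs": {"commands": [[[0, 0, 0], 0.106, 1], [[0, 0, 0], 0.106, 1], [[0, 0, 0], 0.106, 1], [[0, 0, 0], 0.106, 1], [[0, 0, 0], 0, 1], [[0, 0, 0], 0, 1]]}}

```text
clock: 9.72
position: [0.4542, -0.2305, 0.2452]
tool_rot: [[0.907, 0.421, -0.001], [0.421, -0.907, 0.0], [-0.001, -0.001, -1.0]]
wrist_force: [0.5, 0.3, 0.3]
finger_gap: 0.0855
gripper_force: 0.0
```

```bash
sed -i "s/^print('wing blob.*/for z,m,c,r in ((.099,k,[.577,.159],.03),(.104,y,[.455,-.23],.07)):\n    try: print(blob(p,m,z,c,T,rad=r))\n    except Exception: pass/" look.py; python3 look.py w4.png
```

```text
t 9.7167 pos [ 0.4542 -0.2305  0.2452] yaw_y -65.1 F [0.5 0.3 0.3] M [-0.03 -0.04 -0.07] gap 0.0855 gf 0.0 q [ 40.6  18.8 -22.6 101.7   8.1  61.2 -49.9]
wrench_grip [ 0.4534 -0.2296  0.0973] 0.95
wrench_grip [ 0.316  -0.1909  0.0952] 0.79
wrench_grip [ 0.4626 -0.3412  0.0974] 0.69
wrench_grip [ 0.452 -0.119  0.094] 0.69
(array([ 0.4566, -0.2279]), array([ 454.9, -228.6]), array([87.5, 15. ]), 24.8, 1715)h.py:15: RuntimeWarning: Mean of empty slice.
  w=np.linalg.svd(P-P.mean(0),full_matrices=False)[2][0]
  ret = um.true_divide(
```

View pics/w4.png

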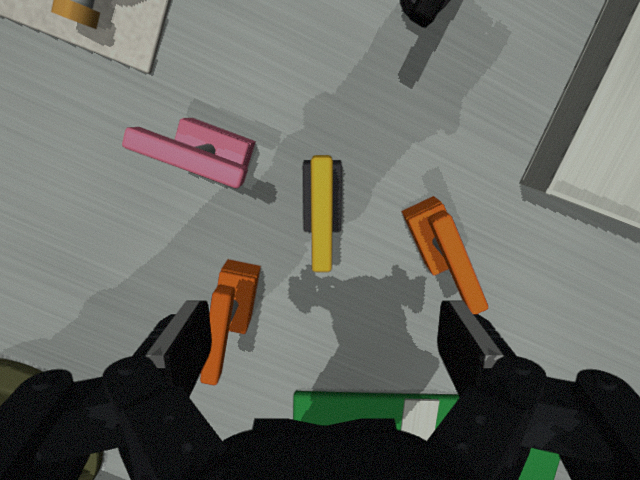

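The yellow wrench at (321,212) is under the gripper, and the pink and orange bars are clear of the fingers. Descend and grip.

Emit:
{"fn": "jog_arm", "kwargs": {"commands": [[[0.002, -0.003, 0.06], 0, 1], [[0, 0, 0.06], 0, 1], [[0, 0, 0.06], 0, 1], [[0, 0, 0.06], 0, 1], [[0, 0, 0.06], 0, 1], [[0, 0, 0.06], 0, 1], [[0, 0, 0.04], 0, 1], [[0, 0, 0.026], 0, 1], [[0, 0, 0], 0, 1], [[0, 0, 0], 0, 1]]}}

```text
clock: 10.7
position: [0.4545, -0.229, 0.075]
tool_rot: [[0.908, 0.419, -0.001], [0.419, -0.908, 0.001], [-0.001, -0.001, -1.0]]
wrist_force: [-0.4, -0.4, 0.6]
finger_gap: 0.0851
gripper_force: 0.0
```

Emit:
{"fn": "jog_arm", "kwargs": {"commands": [[[0, 0, 0], 0, -1], [[0, 0, 0], 0, -1], [[0, 0, 0], 0, -1], [[0, 0, 0], 0, -1], [[0, 0, 0], 0, -1], [[0, 0, 0], 0, -1], [[0, 0, 0], 0, -1], [[0, 0, 0], 0, -1]]}}

```text
clock: 11.37
position: [0.4546, -0.2289, 0.0756]
tool_rot: [[0.908, 0.418, -0.0], [0.418, -0.908, 0.0], [0.0, -0.0, -1.0]]
wrist_force: [-1.7, 1.4, 5.3]
finger_gap: 0.0152
gripper_force: 58.7
```

Emit:
{"fn": "jog_arm", "kwargs": {"commands": [[[0, 0, -0.025], 0, -1], [[0, 0, -0.05], 0, -1], [[0, 0, -0.06], 0, -1], [[0, 0, -0.06], 0, -1], [[0, 0, -0.06], 0, -1], [[0, 0, -0.06], 0, -1], [[0, 0, -0.06], 0, -1], [[0, 0, -0.05], 0, -1], [[0, 0, 0], 0, -1], [[0, 0, 0], 0, -1]]}}

```text
clock: 12.2
position: [0.4547, -0.2294, 0.246]
tool_rot: [[0.909, 0.418, 0.001], [0.418, -0.909, -0.001], [0.001, 0.001, -1.0]]
wrist_force: [-0.8, -0.2, -4.1]
finger_gap: 0.0148
gripper_force: 59.2
```

```bash
python3 look.py w5.png 2>/dev/null
```

```text
t 12.2 pos [ 0.4547 -0.2294  0.246 ] yaw_y -65.3 F [-0.8 -0.2 -4.1] M [-0.01  0.01 -0.04] gap 0.0148 gf 59.24549996852875 q [ 40.7  18.7 -22.9 101.7   8.2  61.1 -50.4]
wrench_grip [ 0.4616 -0.3397  0.0907] 0.89
wrench_grip [ 0.4485 -0.1195  0.0937] 0.75
wrench_grip [ 0.3164 -0.1895  0.0943] 0.63
(array([ 0.4242, -0.2443]), array([ 428. , -243.4]), array([78.6, 38.1]), 24.6, 2942)
```

View pics/w5.png

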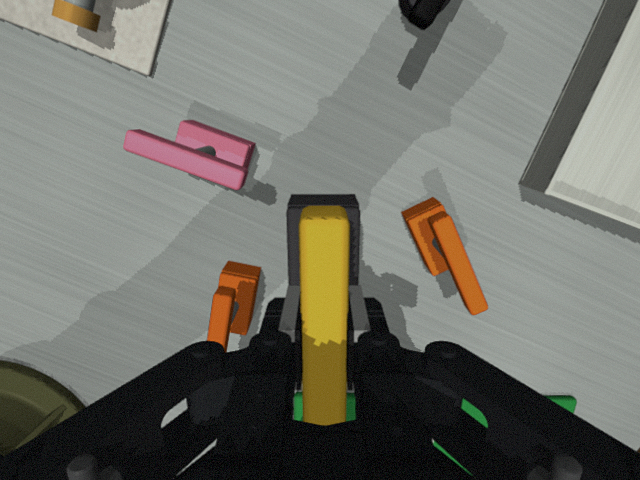

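The wrench is held upright; the bar's front end is at (325,207) and its rear end at (325,422). I'm computing its offset along the pads.

```bash
python3 - <<'E'
from h import *
s=rep();p=snapshot('wrist');T=np.array(p['mount'])
# in tool frame: bar top at z=-(.019+.010)
print(back(p,[[325,207],[325,422],[325,196]],-.029,T).round(4))
# cup top front edge is 94-36=58 below grip centre -> tool z=-.019+.058
print('cuptop',back(p,[[322,196],[287,206],[359,206]],.039,T).round(4),back(p,[[288,206],[358,206],[322,206]],.039,T).round(4))
E
```

```text
t 12.35 pos [ 0.4536 -0.229   0.2439] yaw_y -65.3 F [ 0.5  0.4 -3.9] M [-0.    0.01  0.05] gap 0.0152 gf 59.24469530582428 q [ 40.7  18.8 -22.9 101.9   8.2  61.1 -50.4]
[[ 0.0477  0.0012 -0.029 ]
 [-0.0318  0.0012 -0.029 ]
 [ 0.051   0.0012 -0.029 ]]
cuptop [[ 0.0373 -0.      0.039 ]
 [ 0.0325 -0.0168  0.039 ]
 [ 0.0325  0.0176  0.039 ]] [[ 0.0325 -0.0163  0.039 ]
 [ 0.0325  0.0171  0.039 ]
 [ 0.0325 -0.0001  0.039 ]]
```

Emit:
{"fn": "jog_arm", "kwargs": {"commands": [[[0.025, -0.027, 0], 0, -1], [[0.0487, -0.0537, 0], 0, -1], [[0.0487, -0.0537, 0], 0, -1], [[0.0487, -0.0537, 0], 0, -1], [[0.0487, -0.0537, 0], 0, -1], [[0.0487, -0.0537, 0], 0, -1], [[0.0487, -0.0537, 0], 0, -1], [[0.0487, -0.0537, 0], 0, -1], [[0.0487, -0.0537, 0], 0, -1], [[0.0487, -0.0537, 0], 0, -1], [[0.0487, -0.0537, 0], 0, -1], [[0.0487, -0.0537, 0], 0, -1]]}}

```text
clock: 13.4
position: [0.5548, 0.0902, 0.244]
tool_rot: [[0.908, 0.418, -0.002], [0.418, -0.908, -0.0], [-0.002, -0.001, -1.0]]
wrist_force: [1.2, 0.3, -3.2]
finger_gap: 0.0152
gripper_force: 59.2
```

Emit:
{"fn": "jog_arm", "kwargs": {"commands": [[[0.0487, -0.0537, 0], 0, -1], [[0.0487, -0.0537, 0], 0, -1], [[0.0237, -0.0267, 0], 0, -1], [[0, 0, 0], -0.085, -1], [[0, 0, 0], -0.085, -1], [[0, 0, 0], -0.085, -1], [[0, 0, 0], -0.085, -1], [[0, 0, 0], -0.085, -1], [[0, 0, 0], 0, -1], [[0, 0, 0], 0, -1], [[0, 0, 0], 0, -1]]}}

```text
clock: 14.32
position: [0.5766, 0.1575, 0.2447]
tool_rot: [[0.643, 0.766, -0.001], [0.766, -0.643, -0.0], [-0.001, -0.001, -1.0]]
wrist_force: [-0.2, -0.6, -3.3]
finger_gap: 0.0148
gripper_force: 59.2
```

```bash
python3 - <<'E'
from h import *
s=rep()
for n in ('side','top'):
    p=snapshot(n)
    for k in ('wing','wrench_grip'):
        for d in pinpoint(p,k): print(n,k,np.round(d['point'],4),round(d['confidence'],2))
    if n=='side': cv2.imwrite('pics/s6.png',cv2.resize(p['img'][180:400,120:380],None,fx=2.5,fy=2.5)[:,:,::-1])
E
```

```text
t 14.3167 pos [0.5766 0.1575 0.2447] yaw_y -40.0 F [-0.2 -0.6 -3.3] M [-0.01 -0.02 -0.01] gap 0.0148 gf 59.249467849731445 q [  3.5  28.4 -34.1  88.8  16.7  68.  -73.6]
side wing [0.576  0.1598 0.0853] 0.68
side wrench_grip [ 0.3158 -0.1878  0.0923] 0.97
side wrench_grip [0.5758 0.1549 0.2627] 0.93
side wrench_grip [ 0.4521 -0.117   0.0907] 0.88
side wrench_grip [ 0.4643 -0.3463  0.0923] 0.85
top wing [0.5815 0.1604 0.085 ] 0.65
top wrench_grip [ 0.4638 -0.3474  0.0949] 0.98
top wrench_grip [ 0.4468 -0.1192  0.096 ] 0.79
top wrench_grip [0.5767 0.1568 0.2626] 0.74
top wrench_grip [ 0.3136 -0.1915  0.0953] 0.73
```

View pics/s6.png

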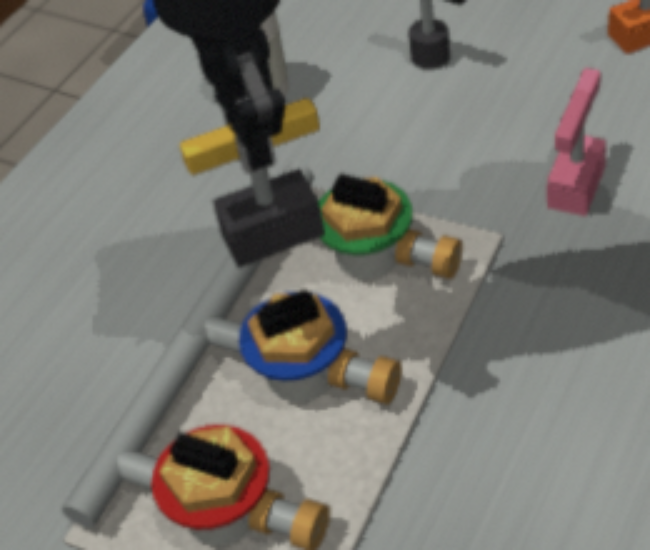

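The cup at (268,215) is aligned with the blue nut's wing at (288,315). Apply a 2.5 mm correction and descend to just above the wing.

Emit:
{"fn": "jog_arm", "kwargs": {"commands": [[[0.0065, -0.002, 0], 0, -1], [[0, 0, 0.04], 0, -1], [[0, 0, 0.04], 0, -1], [[0, 0, 0.04], 0, -1], [[0, 0, 0.03], 0, -1], [[0, 0, 0.01], 0, -1], [[0, 0, 0.01], 0, -1], [[0, 0, 0.01], 0, -1], [[0, 0, 0], 0, -1]]}}

```text
clock: 15.37
position: [0.5778, 0.1605, 0.1732]
tool_rot: [[0.64, 0.768, 0.0], [0.768, -0.64, 0.0], [0.0, -0.0, -1.0]]
wrist_force: [-0.3, 0.7, -2.8]
finger_gap: 0.0149
gripper_force: 59.1
```

Emit:
{"fn": "jog_arm", "kwargs": {"commands": [[[0, 0, 0.01], 0, -1], [[0, 0, 0.01], 0, -1], [[0, 0, 0], 0, -1]]}}

```text
clock: 15.62
position: [0.5775, 0.1602, 0.1648]
tool_rot: [[0.64, 0.768, -0.001], [0.768, -0.64, -0.0], [-0.001, -0.0, -1.0]]
wrist_force: [-0.3, -1.0, -3.8]
finger_gap: 0.0148
gripper_force: 59.2
```

Emit:
{"fn": "jog_arm", "kwargs": {"commands": [[[0, 0, 0.008], 0, -1], [[0, 0, 0.008], 0, -1], [[0, 0, 0.008], 0, -1], [[0, 0, 0], 0, -1]]}}

```text
clock: 15.95
position: [0.5774, 0.1602, 0.1549]
tool_rot: [[0.64, 0.768, -0.001], [0.768, -0.64, -0.0], [-0.001, -0.001, -1.0]]
wrist_force: [0.5, -0.1, -3.8]
finger_gap: 0.0152
gripper_force: 59.2
```

Emit:
{"fn": "jog_arm", "kwargs": {"commands": [[[0, 0, 0.006], 0, -1], [[0, 0, 0.006], 0, -1], [[0, 0, 0], 0, -1]]}}

```text
clock: 16.2
position: [0.5775, 0.1603, 0.1504]
tool_rot: [[0.64, 0.768, -0.001], [0.768, -0.64, -0.0], [-0.001, -0.0, -1.0]]
wrist_force: [-0.6, 0.4, -3.5]
finger_gap: 0.0153
gripper_force: 59.2
```

Emit:
{"fn": "jog_arm", "kwargs": {"commands": [[[0, 0, 0.003], 0, -1], [[0, 0, 0.003], 0, -1], [[0, 0, 0], 0, -1]]}}

```text
clock: 16.45
position: [0.5777, 0.1604, 0.1483]
tool_rot: [[0.64, 0.768, -0.0], [0.768, -0.64, -0.0], [-0.0, -0.0, -1.0]]
wrist_force: [0.4, 0.5, -4.7]
finger_gap: 0.0152
gripper_force: 59.2
```

Emit:
{"fn": "jog_arm", "kwargs": {"commands": [[[0, 0, 0.003], 0, -1], [[0, 0, 0.002], 0, -1], [[0, 0, 0], 0, -1]]}}

```text
clock: 16.7
position: [0.5779, 0.1607, 0.1477]
tool_rot: [[0.64, 0.768, 0.001], [0.768, -0.64, 0.0], [0.001, 0.001, -1.0]]
wrist_force: [-2.9, -1.2, 5.7]
finger_gap: 0.0153
gripper_force: 60.5
```

Seated on the collar, with about 9 N up. Now turn clockwise.

Emit:
{"fn": "jog_arm", "kwargs": {"commands": [[[0, 0, -0.001], 0.07, -1], [[0, 0, 0], 0.07, -1], [[0, 0, 0], 0.07, -1], [[0, 0, 0], 0.07, -1], [[0, 0, 0], 0.07, -1], [[0, 0, 0], 0.07, -1], [[0, 0, 0], 0.07, -1], [[0, 0, 0], 0.07, -1], [[0, 0, 0], 0.07, -1], [[0, 0, 0], 0.07, -1], [[0, 0, 0], 0, -1]]}}

```text
clock: 17.62
position: [0.5797, 0.1588, 0.1478]
tool_rot: [[0.991, 0.137, 0.004], [0.137, -0.991, -0.002], [0.004, 0.002, -1.0]]
wrist_force: [3.1, -3.1, 0.1]
finger_gap: 0.0148
gripper_force: 59.7
```

```bash
python3 -c "
from h import *
rep()"
```

```text
t 17.6167 pos [0.5797 0.1588 0.1478] yaw_y -82.1 F [ 3.1 -3.1  0.1] M [-1.05 -0.88  0.09] gap 0.0148 gf 59.66591119766235 q [  -5.1   31.8  -20.1   96.5   13.2   53.8 -112.4]
```

Emit:
{"fn": "jog_arm", "kwargs": {"commands": [[[0, 0, 0], 0.05, -1], [[0, 0, 0], 0.05, -1], [[0, 0, 0], 0.05, -1], [[0, 0, 0], 0, -1]]}}

```text
clock: 17.95
position: [0.5797, 0.1584, 0.1478]
tool_rot: [[1.0, -0.018, 0.004], [-0.018, -1.0, -0.002], [0.004, 0.002, -1.0]]
wrist_force: [3.0, -5.3, 0.2]
finger_gap: 0.0151
gripper_force: 59.8
```

```bash
python3 -c "
from h import *
rep()"
```

```text
t 17.95 pos [0.5797 0.1584 0.1478] yaw_y -91.1 F [ 3.  -5.3  0.2] M [-1.27 -0.76  0.14] gap 0.0151 gf 59.770270586013794 q [  -6.6   31.6  -17.6   96.5   11.6   53.5 -119.8]
```

Emit:
{"fn": "jog_arm", "kwargs": {"commands": [[[0, 0, 0], 0.04, -1], [[0, 0, 0], 0.04, -1], [[0, 0, 0], 0, -1]]}}

```text
clock: 18.2
position: [0.5796, 0.1582, 0.1478]
tool_rot: [[0.995, -0.102, 0.004], [-0.101, -0.995, -0.002], [0.004, 0.002, -1.0]]
wrist_force: [3.9, -5.1, 0.6]
finger_gap: 0.015
gripper_force: 59.8
```

```bash
python3 -c "
from h import *
rep()"
```

```text
t 18.2 pos [0.5796 0.1582 0.1478] yaw_y -95.8 F [ 3.9 -5.1  0.6] M [-1.4  -0.69  0.06] gap 0.015 gf 59.821200370788574 q [  -7.4   31.4  -16.3   96.6   10.8   53.4 -123.7]
```

Emit:
{"fn": "jog_arm", "kwargs": {"commands": [[[0, 0, 0], 0.035, -1], [[0, 0, 0], 0.0, -1]]}}

```text
clock: 18.37
position: [0.5796, 0.1581, 0.1478]
tool_rot: [[0.991, -0.137, 0.004], [-0.137, -0.991, -0.003], [0.004, 0.002, -1.0]]
wrist_force: [2.5, -5.3, -0.4]
finger_gap: 0.0149
gripper_force: 59.8
```

```bash
python3 -c "
from h import *
rep()"
```

```text
t 18.3667 pos [0.5796 0.1581 0.1478] yaw_y -97.9 F [ 2.5 -5.3 -0.4] M [-1.46 -0.71  0.11] gap 0.0149 gf 59.84222173690796 q [  -7.8   31.4  -15.7   96.6   10.4   53.3 -125.4]
```

Emit:
{"fn": "jog_arm", "kwargs": {"commands": [[[0, 0, 0], 0.035, -1], [[0, 0, 0], 0.0, -1]]}}

```text
clock: 18.53
position: [0.5794, 0.1581, 0.1478]
tool_rot: [[0.985, -0.172, 0.003], [-0.172, -0.985, -0.003], [0.004, 0.002, -1.0]]
wrist_force: [3.0, -5.9, 1.6]
finger_gap: 0.0152
gripper_force: 60.3
```

```bash
python3 -c "
from h import *
rep()"
```

```text
t 18.5333 pos [0.5794 0.1581 0.1478] yaw_y -99.9 F [ 3.  -5.9  1.6] M [-1.61 -0.58  0.71] gap 0.0152 gf 60.314730405807495 q [  -8.2   31.4  -15.2   96.6   10.1   53.3 -127.1]
```

Emit:
{"fn": "jog_arm", "kwargs": {"commands": [[[0, 0, 0], 0.035, -1], [[0, 0, 0], 0.0, -1]]}}

```text
clock: 18.7
position: [0.5792, 0.1583, 0.1479]
tool_rot: [[0.978, -0.206, 0.003], [-0.206, -0.978, -0.003], [0.004, 0.002, -1.0]]
wrist_force: [1.9, -6.1, 2.2]
finger_gap: 0.0149
gripper_force: 66.4
```

```bash
python3 -c "
from h import *
rep()"
```

```text
t 18.7 pos [0.5792 0.1583 0.1479] yaw_y -101.9 F [ 1.9 -6.1  2.2] M [-1.63 -0.38  1.4 ] gap 0.0149 gf 66.4005446434021 q [  -8.5   31.3  -14.6   96.6    9.7   53.2 -128.8]
```

The moment jumps from 0.1 to 0.7 to 1.4 N m, so the nut is at its stop, at the predicted bar yaw of about −9°. Relax slightly, then release.

Emit:
{"fn": "jog_arm", "kwargs": {"commands": [[[0, 0, 0], -0.035, -1], [[0, 0, 0], 0, -1], [[0, 0, 0], 0, 1], [[0, 0, 0], 0, 1], [[0, 0, 0], 0, 1], [[0, 0, 0], 0, 1], [[0, 0, 0], 0, 1], [[0, 0, 0], 0, 1]]}}

```text
clock: 19.37
position: [0.5777, 0.1607, 0.1469]
tool_rot: [[0.985, -0.17, -0.0], [-0.17, -0.985, 0.0], [-0.0, -0.0, -1.0]]
wrist_force: [-0.3, -0.6, 0.1]
finger_gap: 0.0847
gripper_force: 0.0
```

Emit:
{"fn": "jog_arm", "kwargs": {"commands": [[[0, 0, -0.02], 0, 1], [[0, 0, -0.04], 0, 1], [[0, 0, -0.06], 0, 1], [[0, 0, -0.06], 0, 1], [[0, 0, -0.06], 0, 1], [[0, 0, -0.06], 0, 1], [[0, 0, 0], 0, 1], [[0, 0, 0], 0, 1]]}}

```text
clock: 20.03
position: [0.5784, 0.1608, 0.2689]
tool_rot: [[0.985, -0.17, 0.003], [-0.17, -0.985, 0.001], [0.003, -0.002, -1.0]]
wrist_force: [0.2, 1.1, -0.2]
finger_gap: 0.0853
gripper_force: 0.0
```

```bash
python3 - <<'E'
from h import *
s=rep()
p=snapshot('wrist');y,k=masks(p['img']);print(blob(p,y,.177,[.577,.159],wristT(p,s),rad=.06))
a=p['img']
p=snapshot('side');y,k=masks(p['img']);print(blob(p,y,.177,[.577,.159],rad=.06))
for d in pinpoint(p,'wrench_grip'): print(np.round(d['point'],4),round(d['confidence'],2))
b=cv2.resize(p['img'][180:400,100:393],(640,480))
cv2.imwrite('pics/end.png',cv2.resize(np.hstack([a,b]),(800,300))[:,:,::-1])
E
```

```text
t 20.0333 pos [0.5784 0.1608 0.2689] yaw_y -99.8 F [ 0.2  1.1 -0.2] M [0.01 0.05 0.02] gap 0.0853 gf 0.0 q [  -7.5   25.4  -16.4   86.5    7.5   69.  -124.8]
(array([0.5888, 0.1561]), array([581.6, 156.6]), array([15.2, 87. ]), 172.0, 2260)
(array([0.5765, 0.1602]), array([572.2, 160.7]), array([14.5, 62.8]), 173.8, 181)
[0.5773 0.1565 0.1658] 0.85
[ 0.4526 -0.1159  0.0962] 0.74
[ 0.4629 -0.3478  0.0924] 0.61
[ 0.3174 -0.1886  0.0924] 0.58
```

View pics/end.png

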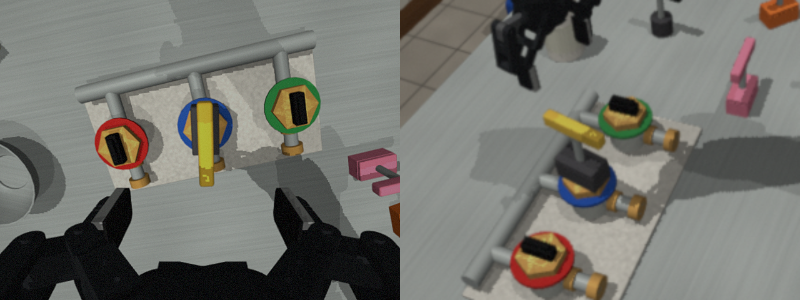

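The wrench stands upright and seated on the blue nut (left view at (205,140), right view at (580,150)). Its grip is at z 0.166, against the expected 0.167, and the gripper is clear.

```bash
python3 -c "
from rig import robot
print(robot.hand_in())"
```

```text
the job is handed in; nothing more can be done
None
```

I turned the blue-ringed nut about 60° clockwise by hand and let go. I then seated the yellow wrench on it, turned it clockwise to the stop, left it standing upright, and handed the job in at about 20 s; no verdict was returned.

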